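# Roll the purple-capped vial to the reading line

### The job

Roll the vial with the purple cap away from the robot along the grey-blue mat by pushing its side, and let it come to rest lying along the red line, centred over it, ready for the code reader behind it. Do not lift it off the mat and do not let it roll on past the line; leave the blue-capped and orange-capped vials where they lie.

Things in the scene. Friction and masses are not known exactly. Their poses are not given: they have to be found in the camera images.
- purple_vial: Loose smooth vial with a purple cap: plain cylinder 28 mm in diameter, 90 mm long, about 60 g, lying on the mat. Origin at its centre, 14 mm above the mat; own y along the cylinder towards the cap, within 4 degrees of parallel to the line at the start; z starts up and turns as it rolls. Slippery. Let go, it rolls on about 3 mm from 0.05 m/s, 11 to 17 mm from 0.1 m/s.
- blue_vial: The same vial with a blue cap, a bystander on the same mat; origin at its centre, y along the cylinder.
- orange_vial: The same vial with an orange cap, a bystander on the same mat; origin at its centre, y along the cylinder. The three lie parallel to the line in three lanes about 120 mm apart along their length (some 30 mm free between ends), in any order; each has a clear path to the line.
- line: Red line 12 x 370 mm painted across the fixed grey-blue mat (300 x 380 mm, top 4 mm above the table). Origin at its middle, on the mat's top; y along it, x across it, away from the robot, the way to roll. The vials start 80 to 170 mm before it (negative x). A fixed code reader, 57 mm high and 360 mm long, has its front 90 mm beyond the line.
Mind the look-alikes: they are no part of the job. Leave any black or turquoise look-alike of the purple_vial alone.

How it is judged:
On the way:
1. the purple-capped vial has rolled at least a third of a turn about its own axis (angle between purple_vial's own z axis and vertical above 2 rad), for 0.02 s.
At the end, for the whole second after the job is handed in: The purple-capped vial lies at rest on the mat, its centre within 15 mm of the red line measured across it and within 185 mm of its middle along it, parallel to it within 12 degrees; the blue- and orange-capped vials are within 15 mm of where they began (x of purple_vial in the frame of line between -0.015 and 0.015 m and y of purple_vial in the frame of line between -0.185 and 0.185 m and z of purple_vial in the frame of line below 0.018 m and angle between the y axis of purple_vial and the y axis of line, either way round below 0.21 rad and linear speed of purple_vial below 0.01 m/s and distance of each of blue_vial, orange_vial from where it was at the start of the episode below 0.015 m); the robot touches nothing.
It fails at once if the purple-capped vial rolls on past the line (its centre more than 25 mm beyond) (x of purple_vial in the frame of line above 0.025 m).
It fails at once if the purple-capped vial is lifted more than 10 mm off the mat (z of purple_vial in the frame of line above 0.024 m).
It fails at once if the blue-capped or orange-capped vial is moved more than 15 mm (distance of any of blue_vial, orange_vial from where it was at the start of the episode above 0.015 m).
It also fails if it takes over 42 s, if anything falls off the work surface, if the arm or the gripper's body presses on something with over 40 N, if the wrist force passes 120 N, or if a joint passes its speed limit or range.

### The arm

A 6-joint arm with a two-finger parallel gripper is mounted at the origin on the work surface. World frame = base frame: x ahead of the robot, y to its left, z up, the work surface at z = 0. Lengths are in m, angles in rad, forces in N, time in s.
With the tool pointing down it reaches from about 0.3 to 0.775 m from the base axis. Payload 14.6 kg.
Tool frame: the origin (TCP) lies midway between the tips of the shut fingers; the grasp point (between the pads) lies 19 mm behind it; z points along the fingers, y is the line along which they close (so a half turn about z gives the same grasp; the last joint's range is limited). The gripper opens to 94 mm and grips with 3 to 60 N. Pads are 16 mm wide; open, the fingers measure 119 mm over their backs; the gripper's body (75 mm by 177 mm) begins 78 mm behind the grasp point.
Start: joints at [1.163, 0.3, 1.521, -0, 1.321, -0.067], TCP at [0.184, 0.518, 0.205] pointing down, gripper open.
Joint ranges: [-3.03, 3.03], [-0.79, 2.21], [0.23, 2.52], [-1.04, 4.18], [0, 3.07], [-2.55, 2.55]. Speed limits (rad/s): [2.22, 2.22, 2.57, 3.14, 3.14, 3.14].

### API

Orientations are given as a unit quaternion [x, y, z, w].
In Python, from bench import ctrl, claw, ik, vision, workorder, readout gives the robot as it stands. Calls block until the motion is done:
- ctrl.reach(position, orientation): joint-space move of the TCP to a pose.
- ctrl.servo_line(position, rotation=None, speed=0.15, guard=None): straight line of the TCP; rotation=None keeps the orientation; speed is the mean speed in m/s. With guard (N) it stops when the force on the tool has changed by that much, and returns True; else False.
- ctrl.move_joints(angles): joint-space move.
- claw.gripper_to(opening, squeeze=None): opening from 0.0 (shut) to 1.0 (fully open); squeeze is the grip in N (None keeps the last); returns when the fingers have stopped.
- ctrl.pause(seconds).
- ik(position, orientation): joint angles nearest the present ones, or None.
- vision.read_camera(name): name is "scene" or "top" or "wrist"; returns a dict with "frame" (400x640x3 uint8, red, green, blue), "z_map" (400x640 float32, m along the optical axis (not along the pixel's ray), 0 where there is no reading), "fx", "fy", "cx", "cy" (pixels), "k1" (the pictures are not rectified: a ray, as slopes to the right and down, at radius r is drawn at 1 + k1 r^2 times it, then the intrinsics apply), "world_to_cam" (4x4, takes a point from world to camera coordinates). Camera axes: x right, y up, looking along -z (the intrinsics and any distortion apply to the point x, -y, -z); pixel columns grow to the right and rows downward; lengths in m; the calibration is good to about 2 mm. A picture is of the moment at which its call begins.
A pose or a line that the arm cannot do raises ctrl.Unreachable and nothing moves.
- workorder.close_job(): hands the job in; it is judged then, once.
Readings, each from a call of its own:
- readout.read_time_s(): time.
- readout.read_qpos(): joint angles.
- readout.read_dq(): joint speeds.
- readout.read_tau(): joint torques, N m.
- readout.read_tcp_pos(): TCP position.
- readout.read_tool_rot(): TCP orientation.
- readout.read_ft_force(): force on the tool from outside, world axes, zero at the start.
- readout.read_ft_torque(): the same for the moment, N m.
- readout.read_width(): opening from 0.0 (shut) to 1.0 (fully open).
- readout.read_finger_force(): force on a finger pad.
Only numpy, scipy, OpenCV 4.12 (cv2) and the standard library are available. Lean on these libraries where they do the work, as an engineer would, in place of code of your own. Each camera call takes 0.05 s, during which the arm holds its last target. There are 200 camera calls.

## Working session

There is one attempt and no reset: what is moved stays moved. The work goes in short steps, each a Python script; the robot and the scene stay as the last script left them, time stands still between calls to the robot, and variables do not carry over. Pictures are saved under pics/ and viewed, at most 10 in all, crops included, and the job is handed in when it is done.

```bash
mkdir -p pics
cat > h.py <<'E'
import numpy as np, cv2
from bench import ctrl, claw, ik, vision, workorder, readout
def pt(c,u,v,z=None):
    """pixel -> world; z: known world height, else depth map"""
    K=np.array([[c["fx"],0,c["cx"]],[0,c["fy"],c["cy"]],[0,0,1.]])
    a=cv2.undistortPoints(np.array([[[u,v]]],float),K,np.array([c["k1"],0,0,0,0.]))[0,0]
    M=np.linalg.inv(np.array(c["world_to_cam"])); o=M[:3,3]; d=M[:3,:3]@np.array([a[0],-a[1],-1])
    if z is None: return o+d*float(c["z_map"][int(v),int(u)])
    return o+d*(z-o[2])/d[2]
E
python3 - <<'E'
from h import *
for n in("top","scene"):
    c=vision.read_camera(n); cv2.imwrite(f"pics/{n}1.png",c["frame"][:,:,::-1]); print(c["k1"],np.linalg.inv(c["world_to_cam"])[:3,3])
    np.save(n+"1.npy",c,allow_pickle=True)
print(readout.read_time_s(),readout.read_tool_rot())
E
```

```text
0.0031103328445940513 [ 0.37924755 -0.10711524  0.94413767]
-0.05259646457852058 [ 0.92162094 -0.33938944  0.85935982]
0.1 [ 1.69597423e-01  9.85513289e-01 -5.03661989e-04 -1.33285622e-04]
```

View pics/top1.png

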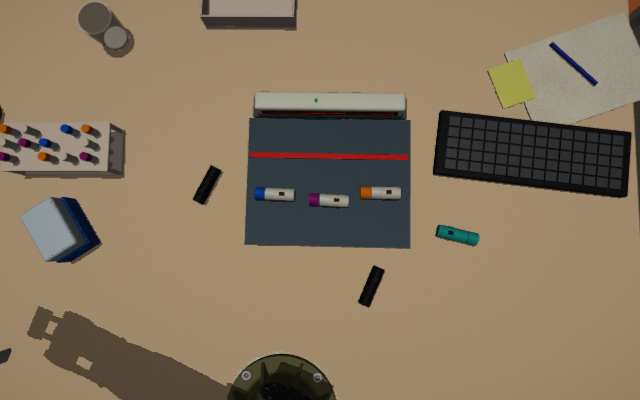

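The top view shows the red line from (249,156) to (409,157). The purple vial is in the middle lane at about (329,200), with blue at (274,194) and orange at (381,193).

Run:
```python
from h import *
c=np.load("top1.npy",allow_pickle=True).item()
im=c["frame"][140:225,240:420,::-1]; cv2.imwrite("pics/crop1.png",cv2.resize(im,None,fx=4.4,fy=4.4,interpolation=cv2.INTER_CUBIC))
for n,u,v,z in [("lineL",249,155.5,.004),("lineR",409,157,.004),("pcap",309,199.5,.018),("pend",349,200.5,.018),("bcap",254.5,193.5,.018),("bend",295,194.5,.018),("ocap",360.5,192.5,.018),("oend",401,193,.018),("matBL",246,244,.004),("matBR",410,248,.004)]: print(n,pt(c,u,v,z).round(4),pt(c,u,v)[2].round(4))
```

```text
lineL [0.5741 0.09   0.004 ] 0.0041
lineR [ 0.5754 -0.284   0.004 ] 0.0061
pcap [ 0.471  -0.0543  0.018 ] 0.0345
pend [ 0.4702 -0.1455  0.018 ] 0.0021
bcap [0.4829 0.0713 0.018 ] 0.0326
bend [ 0.482  -0.0219  0.018 ] 0.003
ocap [ 0.489  -0.1714  0.018 ] 0.0146
oend [ 0.4892 -0.2632  0.018 ] 0.0053
matBL [0.367  0.0897 0.004 ] 0.0035
matBR [ 0.3652 -0.286   0.004 ] -0.0005
```

View pics/crop1.png

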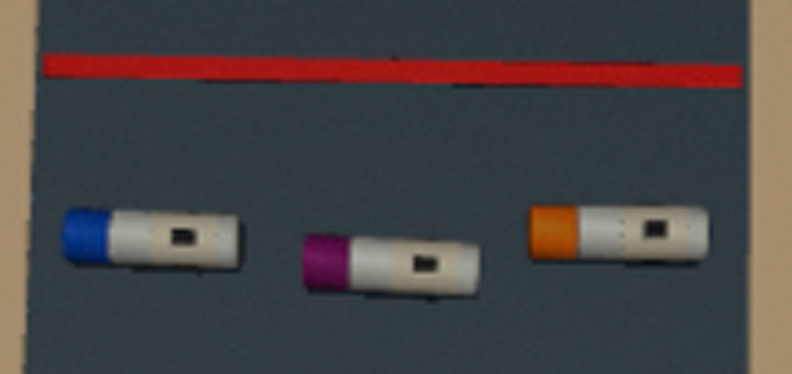

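The crop confirms line ends at about (249.8,155) and (408.6,157.5), and purple vial axis ends at (308.9,199.8) and (348.9,201.4). Its 91 mm length matches the given size. Next I'll hover behind the vial and take one wrist picture.

```bash
cat >> h.py <<'E'
c0=np.load("top1.npy",allow_pickle=True).item()
L,R=pt(c0,249.8,155,.004),pt(c0,408.6,157.5,.004); A,B=pt(c0,308.9,199.8,.018),pt(c0,348.9,201.4,.018)
ly=(L-R)[:2]; ly/=np.linalg.norm(ly); lx=np.array([ly[1],-ly[0]]); lo=(L+R)[:2]/2
def quat(y): t=np.arctan2(y[0],y[1])/2; return [np.sin(t),np.cos(t),0,0]
def toline(p): d=np.asarray(p)[:2]-lo; return np.array([d@lx,d@ly])
def toworld(x,y,z): return [*(lo+x*lx+y*ly),z]
E
python3 - <<'E'
from h import *
print(L,R,A,B,toline((A+B)/2),toline(A),toline(B))
y=toline((A+B)/2)
p=toworld(y[0]-.047,y[1],.12); print(p,quat(ly))
ctrl.reach(p,quat(ly)); claw.gripper_to(.5)
c=vision.read_camera("wrist"); np.save("w2.npy",c,allow_pickle=True); cv2.imwrite("pics/w2.png",c["frame"][:,:,::-1])
print(readout.read_tcp_pos(),readout.read_qpos(),readout.read_time_s())
E
```

```text
[0.57535814 0.08819901 0.004     ] [ 0.57420829 -0.28304007  0.004     ] [ 0.47034406 -0.05405802  0.018     ] [ 0.46815715 -0.14529288  0.018     ] [-0.10552512 -0.00258177] [-0.10457296  0.04303883] [-0.10647727 -0.04820237]
[np.float64(0.42225083257716833), np.float64(-0.0995298767014737), 0.12] [np.float64(0.0015486531906381026), np.float64(0.9999988008359285), 0, 0]
[ 0.42226767 -0.09953713  0.12001452] [-3.15971499e-01  1.40186718e-01  1.93101971e+00  2.49778159e-05
  1.07033494e+00 -1.88361797e+00] 3.3917
```

View pics/w2.png

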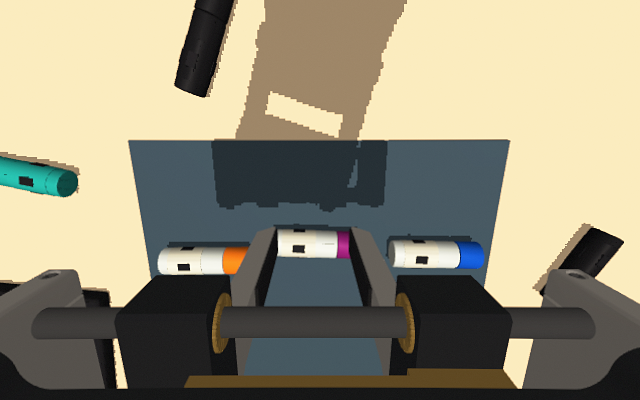

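The wrist view, with image up towards the robot, shows the purple vial between the fingertips at about (315,243). The mat behind it is clear, blue and orange lie outside the fingers, and the TCP is as measured. I'll descend and push slowly, stopping about 35 mm short for a top look.

Run:
```python
from h import *
v=toline((A+B)/2); y=v[1]
ctrl.servo_line(toworld(v[0]-.047,y,.012),speed=.06,guard=8)
print(readout.read_tcp_pos(),readout.read_ft_force())
print(ctrl.servo_line(toworld(-.035-.022,y,.012),speed=.03,guard=15))
ctrl.pause(.5)
for n in("top","wrist"):
    c=vision.read_camera(n); np.save(n+"3.npy",c,allow_pickle=True)
    im=c["frame"][:,:,::-1]
    if n=="top": im=cv2.resize(im[140:225,240:420],None,fx=4.4,fy=4.4,interpolation=cv2.INTER_CUBIC)
    cv2.imwrite(f"pics/{n}3.png",im)
print(readout.read_tcp_pos(),readout.read_ft_force(),readout.read_time_s())
```

```text
[ 0.42238098 -0.09957396  0.01221216] [ 0.74426943 -0.21615827 -0.32067142]
False
[ 0.51778537 -0.09982506  0.01200136] [ 0.34291742 -0.3938041   0.40461518] 9.275
```

View pics/top3.png

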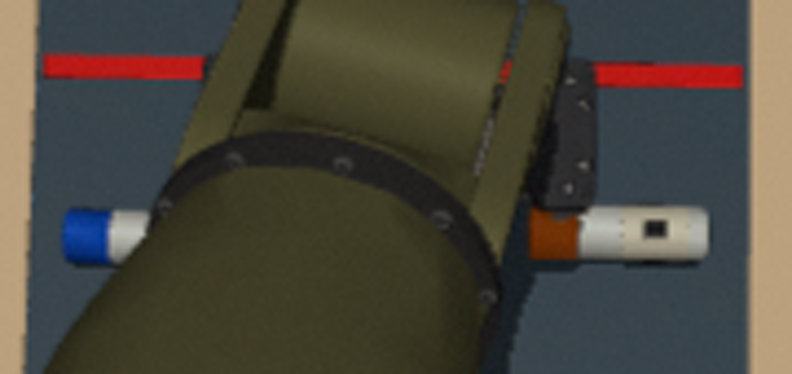

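View pics/wrist3.png

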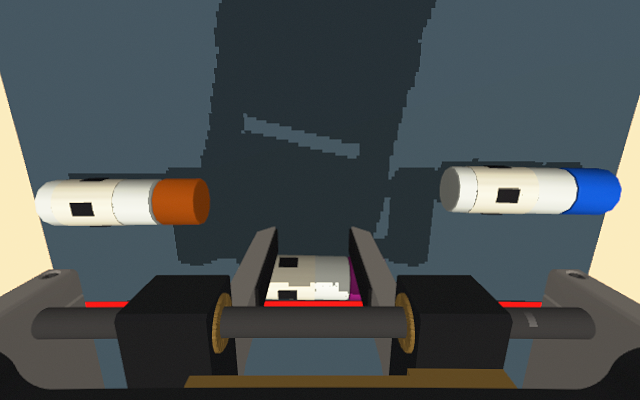

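The arm hides the purple vial in the top view; the bystanders are unmoved. In the wrist view it lies parallel in front of the fingers, at about (312,278), with the red line at row 303. I'll measure it by depth in the same picture as the line.

Run:
```python
from h import *
c=np.load("wrist3.npy",allow_pickle=True).item()
for u in (285,310,340):
    P=np.array([pt(c,u,v) for v in range(254,306,5)]); print(u,[(*np.round(1e3*toline(p)).astype(int),int(1e3*p[2])) for p in P])
print("line",[toline(pt(c,u,v,.004)).round(4) for u,v in((100,302),(100,306),(520,302),(520,306))])
f=c["frame"].astype(int)
for u in(100,520): print([v for v in range(290,320) if f[v,u,0]>150 and f[v,u,1]<60])
```

```text
285 [(np.int64(-43), np.int64(-21), 3), (np.int64(-49), np.int64(-19), 21), (np.int64(-47), np.int64(-19), 23), (np.int64(-45), np.int64(-19), 27), (np.int64(-43), np.int64(-18), 30), (np.int64(-41), np.int64(-18), 31), (np.int64(-37), np.int64(-18), 31), (np.int64(-34), np.int64(-19), 31), (np.int64(-30), np.int64(-19), 32), (np.int64(-26), np.int64(-19), 30), (np.int64(-4), np.int64(-22), 4)]
310 [(np.int64(-44), np.int64(-3), 4), (np.int64(-47), np.int64(-3), 18), (np.int64(-46), np.int64(-3), 23), (np.int64(-45), np.int64(-3), 28), (np.int64(-42), np.int64(-3), 28), (np.int64(-40), np.int64(-3), 30), (np.int64(-37), np.int64(-3), 32), (np.int64(-34), np.int64(-3), 32), (np.int64(-30), np.int64(-3), 31), (np.int64(-25), np.int64(-3), 29), (np.int64(-4), np.int64(-3), 4)]
340 [(np.int64(-43), np.int64(18), 3), (np.int64(-48), np.int64(16), 19), (np.int64(-46), np.int64(16), 23), (np.int64(-44), np.int64(16), 25), (np.int64(-42), np.int64(16), 28), (np.int64(-40), np.int64(16), 30), (np.int64(-37), np.int64(16), 31), (np.int64(-33), np.int64(16), 31), (np.int64(-30), np.int64(16), 31), (np.int64(-24), np.int64(16), 27), (np.int64(-4), np.int64(19), 4)]
line [array([-0.0057, -0.1572]), array([-0.0023, -0.1578]), array([-0.0055,  0.1505]), array([-0.0021,  0.1511])]
[302, 303, 304, 305, 306]
[302, 303, 304, 305, 306]
```

The vial centre is 34 mm before the line, matching finger contact, and the line edge measures -5.7 mm against -6 expected. I'll finish in three small steps, with a wrist crop after each to confirm that it rolls rather than slides.

Run:
```python
from h import *
y=toline((A+B)/2)[1]; ims=[np.load("wrist3.npy",allow_pickle=True).item()["frame"]]
for x in(-.047,-.037,-.026):
    ctrl.servo_line(toworld(x,y,.012),speed=.018,guard=15); ctrl.pause(.3)
    c=vision.read_camera("wrist"); ims.append(c["frame"])
    P=np.array([pt(c,310,v) for v in range(254,304,2)]); P=P[P[:,2]>.029]; print([toline(p)[0].round(4) for p in P[[0,-1]]], toline(P.mean(0)))
m=[cv2.resize(i[245:310,240:390,::-1],None,fx=2.6,fy=2.6,interpolation=cv2.INTER_CUBIC) for i in ims]
cv2.imwrite("pics/m4.png",np.vstack([np.hstack(m[:2]),np.hstack(m[2:])]))
np.save("wrist4.npy",c,allow_pickle=True); print(readout.read_time_s())
```

```text
[np.float64(-0.0315), np.float64(-0.0161)] [-0.02465991 -0.00302461]
[np.float64(-0.0225), np.float64(-0.0064)] [-0.01470234 -0.00302569]
[np.float64(-0.1049), np.float64(0.0071)] [-0.01014809 -0.00289384]
12.5
```

View pics/m4.png

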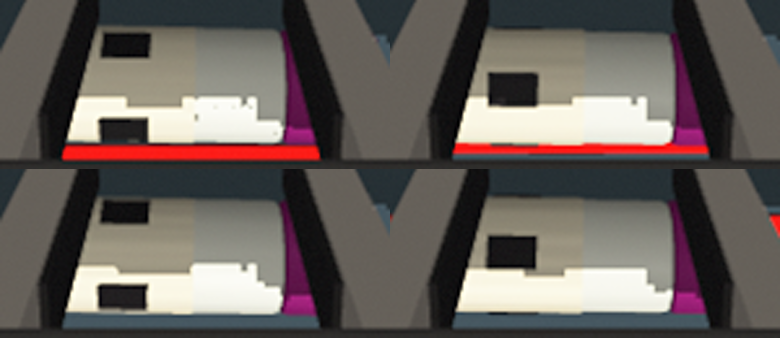

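In all four frames the labels move forward by about 40 degrees per 10 mm, so it rolls, and it stays parallel. The centre should now be about 4 mm before the line. I'll back off, rise, clear the view and check.

Run:
```python
from h import *
y=toline((A+B)/2)[1]
ctrl.servo_line(toworld(-.06,y,.012),speed=.04)
ctrl.servo_line(toworld(-.06,y,.15),speed=.1)
ctrl.move_joints([1.163,.3,1.521,0,1.321,-.067]); ctrl.pause(.3)
c=vision.read_camera("top"); np.save("top5.npy",c,allow_pickle=True)
cv2.imwrite("pics/t5.png",cv2.resize(c["frame"][140:225,240:420,::-1],None,fx=4.4,fy=4.4,interpolation=cv2.INTER_CUBIC))
print(readout.read_time_s())
```

```text
17.875
```

View pics/t5.png

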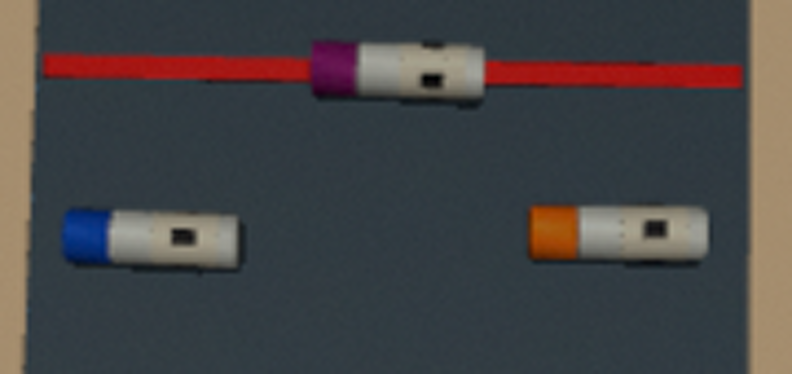

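The final picture shows the purple vial at (398,71), centred over the red line (row 71) and parallel to it; blue and orange have not moved. I'm handing in.

```bash
python3 -c "
from h import *
print(workorder.close_job())"
```

```text
the job is handed in; nothing more can be done
None
```

The purple-capped vial was rolled to the red line and lies at rest on it, parallel and within about 4 mm of its centre; the blue and orange vials did not move, and the job was handed in at about 18 s (no verdict was returned).

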